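# Reset the dining-room call console under its push-latch cover

## Task

The resident's call has been answered, so reset the table-top call console: press its blue push-latch cover down and let go so that it springs open, press the green button inside all the way down, then press the cover shut again so that it latches flush. Work with the fingertips on the outside of the cover only: do not hook or pinch it from beneath, do not press the orange button, and leave the mug, jar and bowl standing where they are.

Things in the scene. Friction and masses are not known exactly. Their poses are not given: they have to be found in the camera images.
- console: Fixed white call console, 138 mm (its x) by 170 mm (its y), 70 mm high. Origin: centre of its underside; x points from its front (the cover's free edge) to the hinge side, z up. Side walls (8 mm thick) and the 36 mm deep rear block, with an amber lamp 8 mm high on it, are 70 mm high, the front wall 56 mm. Under the cover a black panel 32 mm above the table carries two push buttons.
- cover (a joint): Angle of the blue cover, 85 mm from hinge to free edge, 150 mm wide, 5 mm thick: about 0.01 = latched, flush with the side walls (top face 70 mm above the table); -0.105 = pressed in to its stop (9 mm down at the free edge); 1.15 = fully open (free edge 145 mm above the table). Latched, it opens when pressed to the stop (at least to -0.09) and let go: a damped spring swings it up in about 1 s.
- cover_press (a point): Where to press: a white dot on the cover's top (outer) face, 70 mm from the hinge, midway across; moves with the cover. Its x axis runs in the cover towards the hinge, z out of the outer face. The spring pushes back with 3 to 4 N here, more if moved fast. From open, push the cover down past level to the same stop (at least to -0.09), then let go (move up, clear of it): it stays latched at 0.
- cover_hinge (a point): Midpoint of the cover's hinge line, which runs along the console's y axis, 30 mm behind the console's centre and 67.5 mm above the table. The outer face lies 2.5 mm beyond the hinge line. Latched, the cover reaches from here towards the console's front (-x of the console) by 87 mm; the free edge rises as it opens. Its grey underside is not to be touched.
- green (a joint): Travel of the green reset button: 0 = out, 0.006 m = fully down. Springs back when let go; about 5 N fully down.
- green_top (a point): Centre of the top of the green button (22 mm across, grey collar 38 mm across). It points straight up, 54 mm above the table when out, 62 mm in front of the hinge line, and is hidden under the cover until that is open. The two buttons stand side by side 60 mm apart across the console and change places from run to run.
- orange (a joint): Travel of the orange button: 0 = out, 0.006 m = fully down. Not to be pressed.
- orange_top (a point): Centre of the top of the orange button, the same size and height as the green one.
- mug: White mug, 76 mm across and 85 mm high, handle at its +y; origin at the centre of its underside. Stands loose near the console.
- jar: Glass jar with a red cap, 64 mm across, 90 mm high; origin at the centre of its underside. Stands loose near the console.
- bowl: Blue bowl, 110 mm across, 50 mm high; origin at the centre of its underside. Stands loose near the console.

How it is judged:
By the outcome, as a careful person would: the job done as asked, in the order asked, and still so for the second after the job is handed in, with the robot touching nothing.
It also fails if it takes over 54 s, if anything falls off the work surface, if the arm or the gripper's body presses on something with over 40 N, if the wrist force passes 120 N, or if a joint passes its speed limit or range.

## Robot

A 6-joint arm with a two-finger parallel gripper is mounted at the origin on the work surface. World frame = base frame: x ahead of the robot, y to its left, z up, the work surface at z = 0. Lengths are in m, angles in degrees, forces in N, time in s.
With the tool pointing down it reaches from about 0.35 to 0.875 m from the base axis. Payload 4.2 kg.
Tool frame: the origin (TCP) lies between the finger pads; the fingertips stand 19 mm ahead of it and the grasp point (between the pads) is the TCP; z points along the fingers, y is the line along which they close (so a half turn about z gives the same grasp; the last joint's range is limited). The gripper opens to 87 mm and grips with 3 to 60 N. Pads are 19 mm wide; open, the fingers measure 117 mm over their backs; the gripper's body (75 mm by 190 mm) begins 51 mm behind the grasp point.
Start: joints at [81.222, 22.042, 0.453, 0, -68.411, -14.817], TCP at [0.25, 0.573, 0.242] pointing down, gripper open.
Joint ranges: [-179.83, 179.83], [-69.29, 118.12], [-61.27, 80.66], [-181.25, 117.63], [-171.15, -9.14], [-177.46, 177.46]. Speed limits (degrees/s): [159.86, 159.86, 180, 180, 180, 180].

## Interface

Orientations are given as a 3x3 rotation matrix whose columns are the frame's x, y, z axes.
In Python, from station import r gives the robot as it stands.
- The arm moves only by the tool drive_tool, never from a script. Its argument "steps" is one flat list of numbers, 7 for each row, row after row: the turn, a rotation vector about the tool's x, y, z in rad, then the shift along the tool's x, y, z in m, then the opening, from 0 (shut) to 1 (fully open). A call has 1 to 10 rows; each row shifts and turns the commanded pose from where the row before left it, along the tool's axes as they then stand; what a row does not reach is not made up. A row lasts 1/12 s, in which the tool goes at most 41.7 mm and 7.16 degrees, less where a joint would pass 70% of its speed; a pose out of reach is approached as far as the arm can. A call is refused whole if a number of a shift passes 0.0417 or a number of a turn 0.125, either way. A call with a gripper value outside its range is refused whole. The fingers move at their own pace and stop on an object; the grip force is fixed at half the most. Time passes only in rows, so rows that do not move let the fingers close. It gives the time, the measured TCP pose, the force, the opening and the grip force at its end, in the units of the state.
- r.sense(): the state, without advancing time (a new reading comes with each control period).
- r.capture(name): name is "side" or "top"; returns the picture (420x560x3 uint8, blue, green, red); there is no depth.
- r.camera_params(name): a dict with "camera_matrix" (3x3 intrinsics, pixels), "extrinsics" (4x4, takes a point from world to camera coordinates). Camera axes: x right, y down, z forward; pixel columns grow to the right and rows downward; lengths in m; the calibration is good to about 2 mm. A picture is of the moment at which its call begins. camera_params takes no time and is no camera call.
- r.finish_job(): hands the job in; it is judged then, once.
The state is a dict: "time_s": time; "joints": joint angles; "joint_velocities": joint speeds; "effort": joint torques, N m; "tcp_pos": TCP position; "ee_rot": TCP orientation; "wrist_force": force on the tool from outside, world axes, zero at the start; "moment": the same for the moment, N m; "gripper_width": opening from 0.0 (shut) to 1.0 (fully open); "gripper_force": force on a finger pad.
Only numpy, scipy, OpenCV 4.12 (cv2) and the standard library are available. Lean on these libraries where they do the work, as an engineer would, in place of code of your own. Each camera call takes 0.05 s, during which the arm holds its last target. There are 200 camera calls.

## Working session

There is one attempt and no reset: what is moved stays moved. The work goes in short steps, Python scripts to look and compute and a tool call to move; the robot and the scene stay as the last step left them, time stands still between calls to the robot, and variables do not carry over. Pictures are saved under pics/ and viewed, at most 10 in all, crops included, and the job is handed in when it is done.

Besides the shell and the picture viewer there is one more tool, called after ">>>" as a command line: name --argument value ..., lists and objects as JSON in quotes. drive_tool: Moves the arm, as the interface text tells. Its arguments: {"type":"object","properties":{"steps":{"type":"array"}},"required":["steps"]}

```bash
mkdir -p pics; python3 - <<'E'
from station import r
import cv2
for n in("top","side"):
    cv2.imwrite(f"pics/{n}0.png",r.capture(n)); p=r.camera_params(n); print(p)
s=r.sense();print(s["tcp_pos"],s["ee_rot"],s["time_s"],s["wrist_force"])
E
```

```text
{'camera_matrix': array([[489.54291286,   0.        , 272.93891457],
       [  0.        , 489.54291286, 209.21146061],
       [  0.        ,   0.        ,   1.        ]]), 'extrinsics': array([[-0.00403647, -0.99991056, -0.01275092,  0.05100754],
       [-0.99620602,  0.00512935, -0.08687489,  0.57467362],
       [ 0.08693252,  0.01235187, -0.99613763,  1.18357017],
       [ 0.        ,  0.        ,  0.        ,  1.        ]])}
{'camera_matrix': array([[458.37367317,   0.        , 276.40071358],
       [  0.        , 458.37367317, 214.75572681],
       [  0.        ,   0.        ,   1.        ]]), 'extrinsics': array([[ 0.83566472, -0.5489048 ,  0.01918307, -0.47043489],
       [-0.26195518, -0.42901802, -0.86447847,  0.22608551],
       [ 0.48274626,  0.71738906, -0.50230368,  0.6720511 ],
       [ 0.        ,  0.        ,  0.        ,  1.        ]])}
[0.2499512 0.5722983 0.2405498] [[ 9.16342538e-01 -4.00394652e-01 -6.89428281e-04]
 [-4.00395230e-01 -9.16340655e-01 -1.86094400e-03]
 [ 1.13360862e-04  1.98130594e-03 -9.99998031e-01]] 0.1 [-0.22791619 -0.11799868 -0.7029932 ]
```

View pics/top0.png

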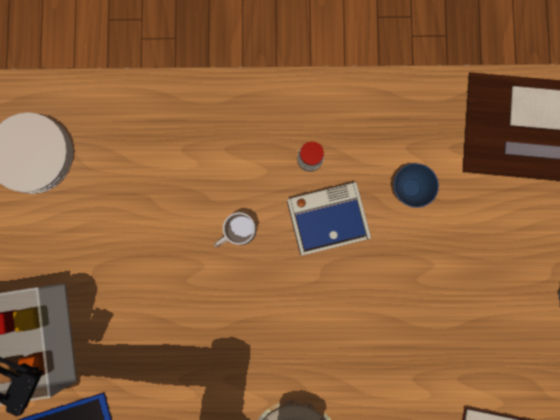

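View pics/side0.png

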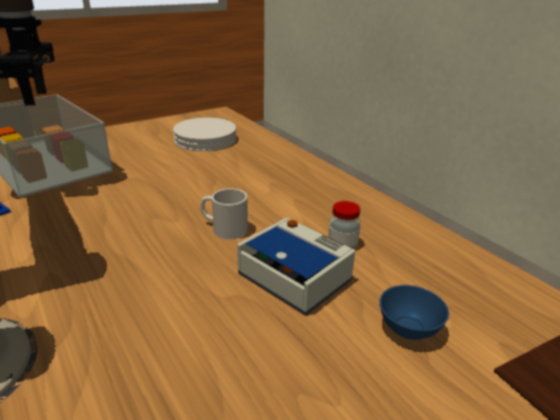

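The top view shows the console centred near (329,218), with the dot near (333,235), the mug at (239,229), the jar at (311,155) and the bowl at (415,185). The side view has the dot at (281,256). I'll enlarge the console in both.

```bash
python3 - <<'E'
import cv2,numpy as np
a=cv2.imread("pics/top0.png")[175:265,280:380]; b=cv2.imread("pics/side0.png")[210:310,230:360]
a=cv2.resize(a,(400,360),interpolation=cv2.INTER_CUBIC); b=cv2.resize(b,(390,300),interpolation=cv2.INTER_CUBIC)
o=np.zeros((360,790,3),np.uint8);o[:,:400]=a;o[:300,400:]=b
cv2.imwrite("pics/c0.png",o)
E
```

```text
(no output)
```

View pics/c0.png

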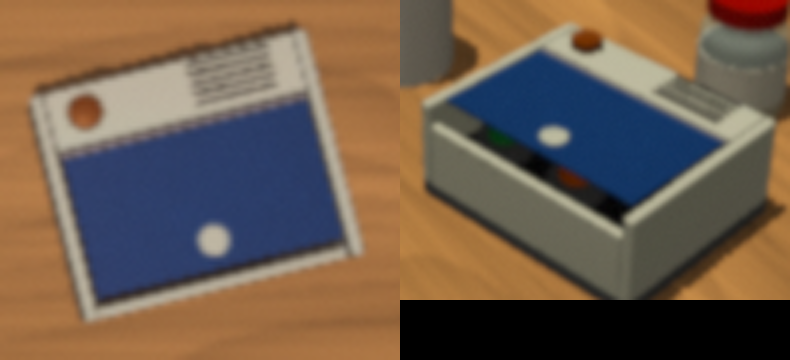

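The crop shows the cover dot at top pixel (333.2,235.0) and side pixel (281.3,255.3). The hinge line runs (296.2,213)–(356.8,198.8). Through the front gap, green is on the mug side (console +y) and orange is on the other side.

```bash
cat > h.py <<'E'
import numpy as np
from station import r
def ray(n,u,v):
    p=r.camera_params(n);E=p["extrinsics"];R=E[:3,:3];t=E[:3,3]
    return -R.T@t, R.T@np.linalg.solve(p["camera_matrix"],[u,v,1.])
def at(n,u,v,z):
    c,d=ray(n,u,v);return c+d*(z-c[2])/d[2]
E
python3 - <<'E'
from h import *
print("dot",at("top",333.2,235,.07),at("side",281.3,255.3,.07))
a=at("top",296.2,213,.07);b=at("top",356.8,198.8,.07);print("hinge",a,b,np.linalg.norm(a-b))
rl=at("top",288.7,198,.07);rr=at("top",355,181.7,.07);print(rl,rr,np.linalg.norm(rl-rr))
fl=at("top",301.2,254.5,.056);print(fl,at("top",369,238,.06))
y=(rl-rr)/np.linalg.norm(rl-rr);y2=(a-b)/np.linalg.norm(a-b)
for q in(y,y2):print("yaw",np.degrees(np.arctan2(-q[0],q[1])))
for n,u,v,z in(("mug",240,227,.085),("jar",312,153,.09),("bowl",416,185,.05)):print(n,at("top",u,v,z))
E
```

```text
dot [ 0.50909405 -0.09436282  0.07      ] [ 0.51017039 -0.09378901  0.07      ]
hinge [ 0.56168837 -0.0073939   0.07      ] [ 0.59482002 -0.15164304  0.07      ] 0.14800513552440894
[0.59761359 0.0101663  0.07      ] [ 0.63584438 -0.14813468  0.07      ] 0.16285206621732604
[ 0.46343043 -0.01899763  0.056     ] [ 0.50191758 -0.18044344  0.06      ]
yaw 13.577346262482722
yaw 12.935544139809135
mug [0.52827881 0.12493581 0.085     ]
jar [ 0.70183657 -0.04508554  0.09      ]
bowl [ 0.6297867  -0.29844522  0.05      ]
```

>>> drive_tool --steps '[0,0,0.1245,0,0,0,0,0,0,0.1245,0,0,0,0,0,0,0.1245,0,0,0,0,0,0,0.1245,0,0,0,0,0,0,0.1245,0,0,0,0,0,0,0.1245,0,0,0,0,0,0,0.1245,0,0,0,0,0,0,0.1245,0,0,0,0,0,0,0.1245,0,0,0,0,0,0,0.1245,0,0,0,0]'

```text
time_s: 0.93
tcp_pos: [0.25, 0.5724, 0.2409]
ee_rot: [[-0.092, -0.996, -0.0], [-0.996, 0.092, -0.001], [0.001, 0.0, -1.0]]
wrist_force: [-0.2, 0.2, 0.5]
gripper_width: 0.327
gripper_force: 0.0
```

>>> drive_tool --steps '[0,0,0.1245,0,0,0,0,0,0,0.1245,0,0,0,0,0,0,0.1245,0,0,0,0,0,0,0.1245,0,0,0,0,0,0,0.1245,0,0,0,0,0,0,0.1245,0,0,0,0,0,0,0.1245,0,0,0,0,0,0,0.1245,0,0,0,0,0,0,0.1245,0,0,0,0,0,0,0.1245,0,0,0,0]'

```text
time_s: 1.77
tcp_pos: [0.25, 0.5724, 0.2409]
ee_rot: [[-0.973, -0.231, -0.0], [-0.231, 0.973, -0.001], [0.001, -0.001, -1.0]]
wrist_force: [-0.3, 0.1, 0.3]
gripper_width: 0.006
gripper_force: 0.0
```

```bash
cat >> h.py <<'E'
H=np.array([.578,-.0788,.0675]);yaw=np.radians(13.3)
X=np.array([np.cos(yaw),np.sin(yaw),0]);Y=np.array([-np.sin(yaw),np.cos(yaw),0]);Z=np.array([0,0,1.])
def con(x,y,z): # x rear of hinge, y across, z above table
    return H*[1,1,0]+x*X+y*Y+z*Z
def goto(tip,tilt=0):
    """shift (tool axes) and turn about tool from now to put fingertips at tip; tilt>0: body leans to the hinge side"""
    from scipy.spatial.transform import Rotation as Ro
    s=r.sense();R=s["ee_rot"];t=np.radians(tilt)
    z=-np.cos(t)*Z-np.sin(t)*X; y=Y; y=-Y if R[:,1]@Y<0 else Y
    R2=np.c_[np.cross(y,z),y,z]; tcp=tip-.019*z
    print("t",s["time_s"],"tip",s["tcp_pos"]+.019*R[:,2],"F",s["wrist_force"],"w",s["gripper_width"])
    print("shift(tool now)",(R.T@(tcp-s["tcp_pos"])).round(4),"turn",Ro.from_matrix(R.T@R2).as_rotvec().round(4),"shift in new axes",(R2.T@(tcp-s["tcp_pos"])).round(4))
E
python3 -c "
from h import *
goto(con(-.07,0,.13));print(r.sense()['joints'],r.sense()['ee_rot'])"
```

```text
t 1.7667 tip [0.24998861 0.57242353 0.22187974] F [-0.31079433  0.14672333  0.27971006] w 0.005585339753658529
shift(tool now) [-0.0985 -0.7093  0.0926] turn [-0.0011 -0.0008  0.0014] shift in new axes [-0.0994 -0.7092  0.0919]
[ 8.12221647e+01  2.20718492e+01  4.08227234e-01 -1.87447619e-02
 -6.84095750e+01 -1.57837640e+02] [[-9.72866153e-01 -2.31368111e-01 -4.95593364e-04]
 [-2.31367382e-01  9.72865693e-01 -1.21612496e-03]
 [ 7.63518316e-04 -1.06846267e-03 -9.99999138e-01]]
```

>>> drive_tool --steps '[0,0,0,-0.0055,-0.0394,0,0,0,0,0,-0.0055,-0.0394,0,0,0,0,0,-0.0055,-0.0394,0,0,0,0,0,-0.0055,-0.0394,0,0,0,0,0,-0.0055,-0.0394,0,0,0,0,0,-0.0055,-0.0394,0,0,0,0,0,-0.0055,-0.0394,0,0,0,0,0,-0.0055,-0.0394,0,0,0,0,0,-0.0055,-0.0394,0,0,0,0,0,-0.0055,-0.0394,0,0]'

```text
time_s: 2.6
tcp_pos: [0.3971, 0.201, 0.2415]
ee_rot: [[-0.971, -0.238, -0.0], [-0.238, 0.971, -0.0], [0.0, 0.0, -1.0]]
wrist_force: [0.7, 0.1, 0.3]
gripper_width: 0.006
gripper_force: 0.0
```

>>> drive_tool --steps '[0,0,0,-0.0055,-0.0394,0,0,0,0,0,-0.0055,-0.0394,0,0,0,0,0,-0.0055,-0.0394,0,0,0,0,0,-0.0055,-0.0394,0,0,0,0,0,-0.0055,-0.0394,0.01,0,0,0,0,-0.0055,-0.0394,0.02,0,0,0,0,-0.0055,-0.0394,0.025,0,0,0,0,-0.0055,-0.0394,0.025,0,0,0,0,0,0,0.012,0,0,0,0,0,0,0,0]'

```text
time_s: 3.43
tcp_pos: [0.5083, -0.0838, 0.1527]
ee_rot: [[-0.972, -0.233, -0.008], [-0.233, 0.972, -0.0], [0.008, 0.002, -1.0]]
wrist_force: [0.2, 0.2, -0.7]
gripper_width: 0.007
gripper_force: 0.0
```

```bash
python3 -c "
from h import *
import cv2
a=r.capture('top')[150:300,250:420];b=r.capture('side')[170:320,200:370]
cv2.imwrite('pics/a1.png',cv2.resize(np.hstack([a,b]),None,fx=2.3,fy=2.3,interpolation=2))
goto(con(-.07,0,.07))"
```

```text
t 3.5333 tip [ 0.51012569 -0.08206509  0.13717931] F [-0.11145136  0.15804441  0.35934949] w 0.008535060706409877
shift(tool now) [ 0.0032 -0.0124  0.0672] turn [-0.     -0.0016  0.0074] shift in new axes [ 0.0032 -0.0124  0.0672]
```

View pics/a1.png

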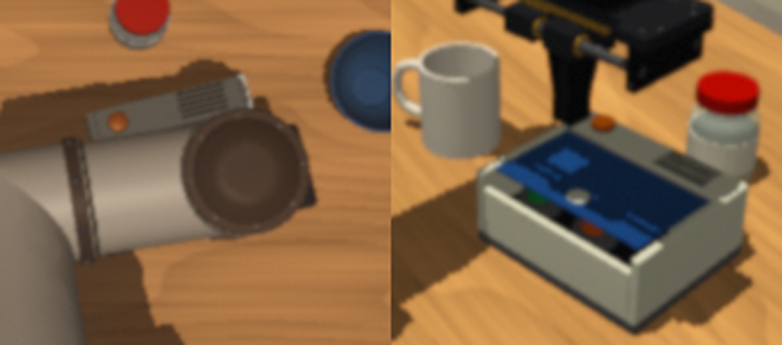

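The image shows the fingers above the cover and green in the gap on the mug side. Next I go down to just above the dot.

>>> drive_tool --steps '[0,0,0.0074,0.0032,-0.0124,0.02,0,0,0,0,0,0,0.025,0,0,0,0,0,0,0.017,0,0,0,0,0,0,0,0,0,0,0,0,0,0,0]'

```text
time_s: 3.95
tcp_pos: [0.5107, -0.0938, 0.0954]
ee_rot: [[-0.973, -0.233, 0.001], [-0.233, 0.973, -0.0], [-0.001, -0.0, -1.0]]
wrist_force: [-0.1, -0.5, 0.8]
gripper_width: 0.008
gripper_force: 0.0
```

>>> drive_tool --steps '[0,0,0,0,0,0.003,0,0,0,0,0,0,0.003,0,0,0,0,0,0,0.003,0,0,0,0,0,0,0.002,0,0,0,0,0,0,0,0,0,0,0,0,0,0,0]'

```text
time_s: 4.45
tcp_pos: [0.5117, -0.0944, 0.0843]
ee_rot: [[-0.973, -0.231, 0.003], [-0.231, 0.973, 0.0], [-0.003, -0.0, -1.0]]
wrist_force: [1.7, 3.7, 4.2]
gripper_width: 0.003
gripper_force: 2.0
```

```bash
python3 -c "
from h import *
goto(con(-.07,0,.0627))"
```

```text
t 4.45 tip [ 0.5117358  -0.09435782  0.06533287] F [1.65400726 3.69343606 4.22005869] w 0.0031258574538625553
shift(tool now) [ 0.0019 -0.0001  0.0026] turn [-0.0005  0.0033  0.0009] shift in new axes [ 0.0019 -0.0001  0.0026]
```

>>> drive_tool --steps '[0,0,0,0,0,0.0015,0,0,0,0,0,0,0.0015,0,0,0,0,0,0,0,0]'

```text
time_s: 4.7
tcp_pos: [0.5118, -0.0945, 0.0827]
ee_rot: [[-0.973, -0.232, 0.003], [-0.232, 0.973, -0.0], [-0.003, -0.001, -1.0]]
wrist_force: [-2.6, 4.0, 14.5]
gripper_width: 0.007
gripper_force: 7.3
```

>>> drive_tool --steps '[0,0,0,0,0,0.0015,0,0,0,0,0,0,0,0]'

```text
time_s: 4.87
tcp_pos: [0.5119, -0.0946, 0.0825]
ee_rot: [[-0.973, -0.232, 0.004], [-0.232, 0.973, -0.001], [-0.003, -0.001, -1.0]]
wrist_force: [-5.1, 4.9, 22.5]
gripper_width: 0.001
gripper_force: 11.4
```

The force jumped to 22 N with hardly any further travel, so the cover is at its stop. I'll release it straight up.

>>> drive_tool --steps '[0,0,0,0,0,-0.04,0,0,0,0,0,0,-0.0415,0,0,0,0,0,0,-0.0415,0,0,0,0,0,0,-0.03,0,0,0,0,0.04,0,0,0,0,0,0,0.03,0,0,0,0,0,0,0,0,0,0,0,0,0,0,0,0,0,0,0,0,0,0,0,0]'

```text
time_s: 5.62
tcp_pos: [0.4419, -0.1111, 0.2316]
ee_rot: [[-0.973, -0.23, -0.001], [-0.23, 0.973, -0.0], [0.001, -0.0, -1.0]]
wrist_force: [-1.0, 0.3, -0.4]
gripper_width: 0.004
gripper_force: 0.0
```

```bash
python3 -c "
from h import *
import cv2
b=r.capture('side')[120:320,200:400]
cv2.imwrite('pics/a2.png',cv2.resize(b,None,fx=2.5,fy=2.5,interpolation=2))
goto(con(-.062,.03,.11),-28)
goto(con(-.062,.03,.075),-28)"
```

```text
t 5.6667 tip [ 0.44237691 -0.11098196  0.21252665] F [ 0.17236998 -0.25191183 -0.37097462] w 0.0015168728080155553
shift(tool now) [-0.0686  0.0301  0.1047] turn [-0.000e+00 -4.899e-01  1.000e-04] shift in new axes [-0.0113  0.0301  0.1246]
t 5.6667 tip [ 0.44237691 -0.11098196  0.21252665] F [ 0.17236998 -0.25191183 -0.37097462] w 0.0015168728080155553
shift(tool now) [-0.0686  0.0301  0.1397] turn [-0.000e+00 -4.899e-01  1.000e-04] shift in new axes [0.0052 0.0301 0.1555]
```

View pics/a2.png

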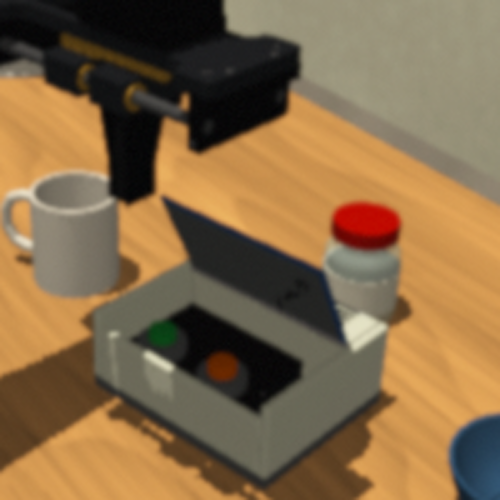

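The cover is fully open, with green at crop (162,333), i.e. full-frame (264.8,253.2), and orange at crop (222,367).

>>> drive_tool --steps '[0,-0.1225,0,0,0,0,0,0,-0.1225,0,0,0,0,0,0,-0.1225,0,0,0,0,0,0,-0.1225,0,0,0,0,0,0,0,0,0,0.015,0,0,0,0,0,0,0.015,0,0,0,0,0,0,0,0,0]'

```text
time_s: 6.25
tcp_pos: [0.4345, -0.0807, 0.2312]
ee_rot: [[-0.859, -0.232, 0.456], [-0.205, 0.973, 0.109], [-0.469, -0.0, -0.883]]
wrist_force: [-0.5, -0.3, 0.4]
gripper_width: 0.003
gripper_force: 0.0
```

```bash
python3 -c "
from h import *
print(at('side',264.8,253.2,.054),con(-.062,.03,.054),r.sense()['ee_rot'][:,2])
goto(con(-.062,.03,.11),-28)
goto(con(-.062,.03,.06),-28)"
```

```text
[ 0.50087219 -0.05350229  0.054     ] [ 0.51076142 -0.06386772  0.054     ] [ 0.45614366  0.1087599  -0.8832351 ]
t 6.25 tip [ 0.44313712 -0.07866343  0.21442971] F [-0.5019199  -0.25567612  0.41812689] w 0.002532431532361353
shift(tool now) [-0.0121 -0.0013  0.1247] turn [ 0.0009 -0.0006  0.0018] shift in new axes [-0.0121 -0.0011  0.1247]
t 6.25 tip [ 0.44313712 -0.07866343  0.21442971] F [-0.5019199  -0.25567612  0.41812689] w 0.002532431532361353
shift(tool now) [ 0.0113 -0.0013  0.1689] turn [ 0.0009 -0.0006  0.0018] shift in new axes [ 0.0114 -0.0011  0.1688]
```

The side reading disagrees with the prediction by 14 mm, so I'll check by colour segmentation in both cameras.

```bash
python3 -c "
from h import *
import cv2
def proj(n,P):
    p=r.camera_params(n);c=p['extrinsics'][:3]@np.r_[P,1];c=p['camera_matrix']@c;return c[:2]/c[2]
for y in(.03,-.03): print(proj('side',con(-.062,y,.054)),proj('top',con(-.062,y,.054)))
for n in('side','top'):
  a=r.capture(n);h=cv2.cvtColor(a,cv2.COLOR_BGR2HSV)
  box=np.zeros(h.shape[:2],bool)
  if n=='side': box[235:300,240:310]=1
  else: box[190:255,295:365]=1
  for nm,lo,hi in(('g',50,85),('o',4,14)):
    m=box&(h[...,0]>=lo)&(h[...,0]<=hi)&(h[...,1]>130)&(h[...,2]>50)
    v,u=np.nonzero(m); 
    if len(u): print(n,nm,len(u),u.mean(),v.mean(),u.min(),u.max(),v.min(),v.max(),at(n,u.mean(),v.mean(),.054))
a=r.capture('side')[220:300,230:340];b=r.capture('top')[180:260,285:375]
cv2.imwrite('pics/a3.png',np.hstack([cv2.resize(x,None,fx=4,fy=4,interpolation=2) for x in(a,b)]))
"
```

```text
[272.32667215 254.32723221] [319.71547199 234.5904287 ]
[296.80067795 268.17029318] [344.02185855 228.72071156]
side g 88 264.7613636363636 252.36363636363637 260 270 248 257 [ 0.50224319 -0.05117699  0.054     ]
side o 146 285.63013698630135 267.6986301369863 241 295 260 299 [ 0.5085447  -0.11068612  0.054     ]
top g 38 311.9736842105263 236.23684210526315 309 315 233 239 [ 0.50690163 -0.04528563  0.054     ]
top o 694 335.12103746397696 234.5734870317003 295 364 190 254 [ 0.51063659 -0.10073708  0.054     ]
```

View pics/a3.png

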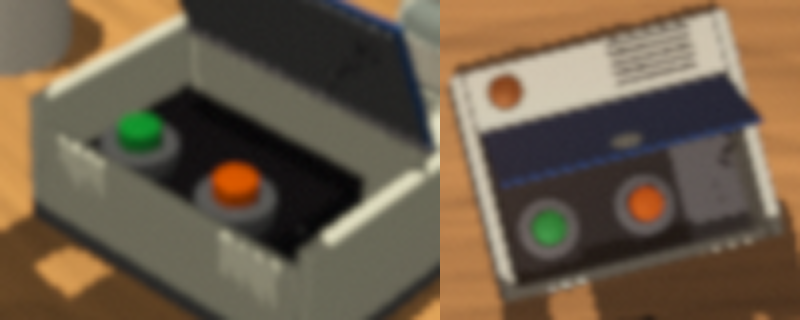

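Both buttons sit about 14 mm further to console +y than the symmetric guess. Green is at side (264.8,251.7) and top (312.2,236.8); orange is at side (289,265) and top (336.5,231).

```bash
python3 -c "
from h import *
def tri(a,b):
    A=[];B=[]
    for n,u,v in(('side',)+a,('top',)+b):
        c,d=ray(n,u,v);d/=np.linalg.norm(d);M=np.eye(3)-np.outer(d,d);A.append(M);B.append(M@c)
    P=np.linalg.lstsq(np.vstack(A),np.hstack(B),rcond=None)[0];q=P-H;print(P,'console rel hinge',q@X,q@Y);return P
g=tri((264.8,251.7),(312.2,236.8));o=tri((289,265),(336.5,231));print(np.linalg.norm(g-o))
gt=con(-.062,(g-H)@Y,.054);print(gt)
goto(gt+Z*.03,-28);goto(gt+Z*.003,-28)"
```

```text
[ 0.5056188  -0.04599138  0.05119998] console rel hinge -0.06289224490424286 0.04857993122918538
[ 0.51960223 -0.10463502  0.05176572] console rel hinge -0.06277481618052466 -0.011707705423533034
0.060290405410273105
[ 0.50648711 -0.04578612  0.054     ]
t 6.45 tip [ 0.44482229 -0.07952167  0.21515229] F [1.1900439  0.15081147 0.82827134] w 0.008181551608464377
shift(tool now) [0.0018 0.0186 0.1476] turn [0.0003 0.0008 0.0005] shift in new axes [0.0017 0.0186 0.1476]
t 6.45 tip [ 0.44482229 -0.07952167  0.21515229] F [1.1900439  0.15081147 0.82827134] w 0.008181551608464377
shift(tool now) [0.0145 0.0186 0.1714] turn [0.0003 0.0008 0.0005] shift in new axes [0.0144 0.0186 0.1715]
```

>>> drive_tool --steps '[0,0,0,0,0.0186,0.03,0,0,0,0,-0.002,0,0.04,0,0,0,0,0,0,0.04,0,0,0,0,0,0,0.037,0,0,0,0,0,0,0,0,0,0,0,0,0,0,0]'

```text
time_s: 6.95
tcp_pos: [0.5026, -0.0519, 0.1035]
ee_rot: [[-0.863, -0.234, 0.448], [-0.203, 0.972, 0.117], [-0.463, 0.01, -0.886]]
wrist_force: [0.2, -1.2, 0.9]
gripper_width: 0.005
gripper_force: 0.0
```

```bash
python3 -c "
from h import *
gt=con(-.0575,.0486,.0605);goto(gt,-28)"
```

```text
t 6.95 tip [ 0.51107203 -0.04964673  0.08666485] F [ 0.22885662 -1.15292324  0.9330194 ] w 0.004570834133154412
shift(tool now) [0.0114 0.0048 0.0237] turn [ 0.0111 -0.0073 -0.0014] shift in new axes [0.0116 0.005  0.0235]
```

>>> drive_tool --steps '[0.011,-0.007,0,0.006,0.005,0.012,0,0,0,0,0.0055,0,0.0115,0,0,0,0,0,0,0,0,0,0,0,0.0009,0,0.0018,0,0,0,0,0.0009,0,0.0018,0,0,0,0,0,0,0,0]'

```text
time_s: 7.45
tcp_pos: [0.5036, -0.0536, 0.0813]
ee_rot: [[-0.858, -0.241, 0.455], [-0.203, 0.97, 0.13], [-0.473, 0.019, -0.881]]
wrist_force: [-0.7, 0.1, -0.4]
gripper_width: 0.005
gripper_force: 0.0
```

>>> drive_tool --steps '[0,0,0,0.0009,0,0.0018,0,0,0,0,0.0009,0,0.0018,0,0,0,0,0,0,0,0]'

```text
time_s: 7.7
tcp_pos: [0.5036, -0.0537, 0.0759]
ee_rot: [[-0.859, -0.241, 0.452], [-0.203, 0.97, 0.131], [-0.47, 0.021, -0.882]]
wrist_force: [0.6, 0.8, 0.1]
gripper_width: 0.004
gripper_force: 0.1
```

```bash
python3 -c "
from h import *
import cv2
gt=con(-.0575,.0486,.0525);goto(gt,-28)
b=r.capture('side')[150:310,210:370]
cv2.imwrite('pics/a4.png',cv2.resize(b,None,fx=3.5,fy=3.5,interpolation=2))"
```

```text
t 7.7 tip [ 0.51217916 -0.05123772  0.05908889] F [0.55839178 0.76545306 0.06654858] w 0.004001102580913586
shift(tool now) [0.0029 0.0069 0.0061] turn [0.0238 0.0008 0.0002] shift in new axes [0.0029 0.0071 0.0059]
```

View pics/a4.png

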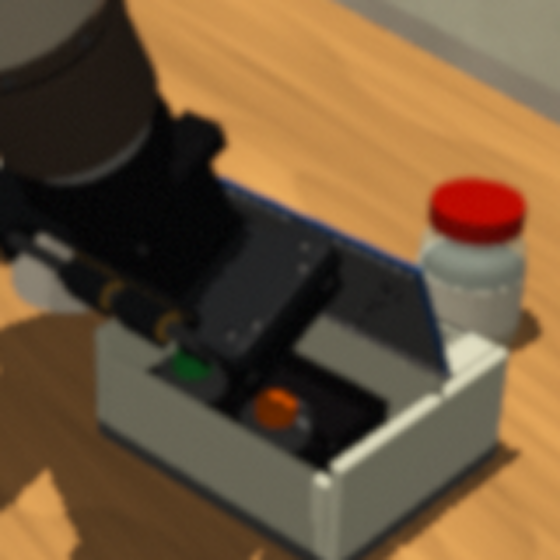

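The picture shows the finger slightly to the right of the green button, about 7 mm towards console −y, and clear of orange. The y and tilt corrections didn't take, so I'll check the joints.

```bash
python3 -c "
from h import *
s=r.sense();print(s['joints'],s['joint_velocities'],s['effort'])"
```

```text
[  8.89584181  15.70021382 -37.8872743  -21.9784151   -9.1925168
 -64.37267477] [ 0.03517849  0.13811113 -0.0243574   0.27011382 -0.02516409 -0.24474773] [ -0.06746662 -26.11274064  11.42415851   2.34093815   0.80034083
   0.04563538]
```

Joint 5 is at its limit. I'll back up and reduce the tilt to about 21°.

>>> drive_tool --steps '[0,0,0,-0.009,0,-0.018,0,0,0,0,-0.005,0,-0.009,0,0,0.115,0,0,0,0,0,0,0,0,0,0,0,0,0,0,0,0,0,0,0]'

```text
time_s: 8.17
tcp_pos: [0.5039, -0.0539, 0.1062]
ee_rot: [[-0.904, -0.242, 0.352], [-0.218, 0.97, 0.108], [-0.368, 0.021, -0.93]]
wrist_force: [-0.8, 0.2, -0.2]
gripper_width: 0.006
gripper_force: 0.0
```

```bash
python3 -c "
from h import *
goto(con(-.0595,.0486,.065),-21);print(r.sense()['joints'])"
```

```text
t 8.1667 tip [ 0.51061469 -0.05188918  0.088541  ] F [-0.77519744  0.23565054 -0.17742529] w 0.005764506162042023
shift(tool now) [0.0085 0.0069 0.022 ] turn [0.0243 0.0104 0.0039] shift in new axes [0.0083 0.0074 0.0219]
[ 10.7168921   12.91930547 -37.38109981  -7.45855747 -18.33137261
 -80.29531391]
```

>>> drive_tool --steps '[0.0243,0.0104,0.0039,0,0,0,0,0,0,0,0.0083,0.0074,0.01,0,0,0,0,0,0,0.0119,0,0,0,0,0,0,0,0,0,0,0,0,0,0,0]'

```text
time_s: 8.58
tcp_pos: [0.5009, -0.0474, 0.0817]
ee_rot: [[-0.91, -0.229, 0.345], [-0.214, 0.974, 0.081], [-0.355, 0.0, -0.935]]
wrist_force: [-0.3, -0.5, 0.8]
gripper_width: 0.006
gripper_force: 0.0
```

```bash
python3 -c "
from h import *
goto(con(-.0595,.0486,.057),-21);print(r.sense()['joints'])"
```

```text
t 8.5833 tip [ 0.50746903 -0.0458972   0.06398453] F [-0.30398725 -0.54880778  0.79642179] w 0.006444451756772105
shift(tool now) [0.0011 0.0003 0.0071] turn [-0.0003 -0.004  -0.0015] shift in new axes [0.0011 0.0003 0.0071]
[ 13.06612138  15.17758831 -42.07801195  -0.32641018 -11.9750746
 -89.54721743]
```

>>> drive_tool --steps '[0,0,0,0.0007,0,0.0019,0,0,0,0,0.0007,0,0.0019,0,0,0,0,0.0007,0,0.0019,0,0,0,0,0,0,0,0]'

```text
time_s: 8.92
tcp_pos: [0.5017, -0.0474, 0.0765]
ee_rot: [[-0.91, -0.229, 0.347], [-0.214, 0.973, 0.081], [-0.356, -0.0, -0.935]]
wrist_force: [0.4, 0.3, 0.9]
gripper_width: 0.009
gripper_force: 0.0
```

>>> drive_tool --steps '[0,0,0,0.0007,0,0.0019,0,0,0,0,0.0007,0,0.0019,0,0,0,0,0,0,0,0]'

```text
time_s: 9.17
tcp_pos: [0.5021, -0.0472, 0.0727]
ee_rot: [[-0.909, -0.229, 0.347], [-0.214, 0.973, 0.081], [-0.357, -0.0, -0.934]]
wrist_force: [-0.5, -1.1, 3.7]
gripper_width: 0.007
gripper_force: 1.4
```

>>> drive_tool --steps '[0,0,0,0.0007,0,0.0019,0,0,0,0,0,0,0,0]'

```text
time_s: 9.33
tcp_pos: [0.5021, -0.0472, 0.0707]
ee_rot: [[-0.909, -0.229, 0.347], [-0.214, 0.973, 0.081], [-0.357, -0.0, -0.934]]
wrist_force: [-0.9, -1.1, 4.2]
gripper_width: 0.001
gripper_force: 1.9
```

>>> drive_tool --steps '[0,0,0,0.0007,0,0.0019,0,0,0,0,0,0,0,0]'

```text
time_s: 9.5
tcp_pos: [0.5022, -0.0472, 0.069]
ee_rot: [[-0.909, -0.229, 0.348], [-0.214, 0.973, 0.081], [-0.357, -0.001, -0.934]]
wrist_force: [-3.4, -0.8, 9.0]
gripper_width: 0.003
gripper_force: 4.3
```

>>> drive_tool --steps '[0,0,0,0.0007,0,0.0019,0,0,0,0,0,0,0,0,0,0,0,0,0,0,0]'

```text
time_s: 9.75
tcp_pos: [0.5024, -0.0472, 0.0685]
ee_rot: [[-0.908, -0.229, 0.349], [-0.214, 0.973, 0.082], [-0.359, -0.001, -0.933]]
wrist_force: [-8.9, -0.4, 21.4]
gripper_width: -0.0
gripper_force: 10.6
```

Bottomed out (21 N, with the fingertip edge at the expected 48 mm). I'll retract along the tool axis, then turn it to lean the other way.

>>> drive_tool --steps '[0,0,0,0,0,-0.02,0,0,0,0,0,0,-0.04,0,0,0,0,0,0,-0.04,0,0,0,0,0,0,-0.04,0,0,0,0,0,0,-0.04,0,0,0.12,0,0,0,-0.02,0,0,0.12,0,0,0,0,0,0,0.12,0,0,0,0,0,0,0,0,0,0,0,0]'

```text
time_s: 10.5
tcp_pos: [0.4363, -0.0625, 0.2522]
ee_rot: [[-0.973, -0.23, 0.01], [-0.23, 0.973, 0.001], [-0.01, -0.001, -1.0]]
wrist_force: [1.5, 0.3, 0.1]
gripper_width: 0.005
gripper_force: 0.0
```

```bash
cat >> h.py <<'E'
def arc(th,rr=.07,off=0,y=0):
    return con(-rr*np.cos(th)+(.0025+off)*np.sin(th),y,.0675+rr*np.sin(th)+(.0025+off)*np.cos(th))
E
python3 -c "
from h import *
goto(con(.01,0,.24),0);goto(arc(1.15,.07,.03),40);print(arc(1.15,.07,.03),r.sense()['joints'])"
```

```text
t 10.5 tip [ 0.43653026 -0.06251399  0.23315112] F [1.47800334 0.28383484 0.10098472] w 0.005443332734927824
shift(tool now) [-0.1442 -0.0484 -0.0054] turn [-0.0009  0.0096 -0.0002] shift in new axes [-0.1441 -0.0484 -0.0068]
t 10.5 tip [ 0.43653026 -0.06251399  0.23315112] F [1.47800334 0.28383484 0.10098472] w 0.005443332734927824
shift(tool now) [-0.1465 -0.0483  0.0944] turn [-8.000e-04  7.078e-01 -5.000e-04] shift in new axes [-0.1726 -0.0484 -0.0236]
[ 0.57904199 -0.07855368  0.14466932] [ 1.31326899e+01  2.93943186e+00 -2.31195574e+01  5.47500171e-02
 -6.33887760e+01 -8.98658316e+01]
```

>>> drive_tool --steps '[0,0,0,-0.036,-0.0097,-0.002,0,0,0,0,-0.036,-0.0097,-0.002,0,0,0,0,-0.036,-0.0097,-0.002,0,0,0,0,-0.036,-0.0097,0,0,0,0,0,-0.036,-0.0097,0,0,0,0.118,0,0,0,0,0,0,0.118,0,0,0,0,0,0,0.118,0,0,0,0,0,0,0.118,0,0,0,0,0,0,0.118,0,0,0,0,0]'

```text
time_s: 11.33
tcp_pos: [0.6196, -0.0691, 0.2597]
ee_rot: [[-0.812, -0.229, -0.536], [-0.191, 0.973, -0.126], [0.551, -0.0, -0.835]]
wrist_force: [-0.1, -0.6, 0.1]
gripper_width: 0.005
gripper_force: 0.0
```

>>> drive_tool --steps '[0,0.118,0,0,0,0,0,0,0,0,0,0,0,0,0,0,0,0,0,0,0]'

```text
time_s: 11.58
tcp_pos: [0.6197, -0.0688, 0.2556]
ee_rot: [[-0.743, -0.229, -0.628], [-0.176, 0.973, -0.147], [0.645, 0.001, -0.764]]
wrist_force: [-0.5, 0.0, 1.0]
gripper_width: 0.002
gripper_force: 0.0
```

```bash
python3 -c "
from h import *
goto(arc(1.15,.07,.025),40);print(r.sense()['joints'])"
```

```text
t 11.5833 tip [ 0.60772876 -0.07162407  0.24106335] F [-0.52558363  0.04760733  1.03894955] w 0.0018962896258878266
shift(tool now) [-0.0374 -0.0002  0.0972] turn [ 0.0012 -0.0034  0.    ] shift in new axes [-0.0371 -0.0001  0.0973]
[   9.60473965   41.7948799    26.19521555    2.54421767 -114.51793346
  -86.11829344]
```

>>> drive_tool --steps '[0,0,0,-0.037,0,0,0,0,0,0,0,0,0.037,0,0,0,0,0,0,0.035,0,0,0,0,0,0,0.025,0,0,0,0,0,0,0,0,0,0,0,0,0,0,0]'

```text
time_s: 12.08
tcp_pos: [0.5856, -0.0777, 0.1635]
ee_rot: [[-0.748, -0.229, -0.623], [-0.175, 0.973, -0.147], [0.64, -0.001, -0.769]]
wrist_force: [0.1, -0.0, 2.0]
gripper_width: 0.007
gripper_force: 0.0
```

```bash
python3 -c "
from h import *
from scipy.spatial.transform import Rotation as Ro
import cv2
b=r.capture('side')[100:310,190:400]
cv2.imwrite('pics/a5.png',cv2.resize(b,None,fx=2.6,fy=2.6,interpolation=2))
goto(arc(1.15,.07,.025),40)
# plan: cover angle th, tilt
ths=[1.15,1.0,.85,.7,.55,.4,.25,.12,.03];tl=[40,40,38,33,27,20,12,6,0]
def pose(th,t):
    t=np.radians(t);z=-np.cos(t)*Z-np.sin(t)*X;R=np.c_[np.cross(Y,z),Y,z];return R,arc(th,.068,.001)-.019*z
s=r.sense();R,p=s['ee_rot'],s['tcp_pos']
for th,t in zip(ths,tl):
    R2,p2=pose(th,t);print(th,Ro.from_matrix(R.T@R2).as_rotvec().round(3),(R.T@(p2-p)).round(4),(R2.T@(p2-p)).round(4));R,p=R2,p2
"
```

```text
t 12.1333 tip [ 0.57511467 -0.08026885  0.14979755] F [0.57515705 0.59008933 1.39931107] w 0.003798630530564242
shift(tool now) [-0.0044  0.0008  0.0057] turn [-0.0008  0.0069 -0.0016] shift in new axes [-0.0045  0.0008  0.0057]
1.15 [-0.001  0.007 -0.002] [0.0044 0.0008 0.0281] [0.0042 0.0008 0.0282]
1.0 [0. 0. 0.] [0.0042 0.     0.0093] [0.0042 0.     0.0093]
0.85 [ 0.    -0.035  0.   ] [ 0.0035 -0.      0.0098] [ 0.0038 -0.      0.0097]
0.7 [-0.    -0.087 -0.   ] [ 0.0033 -0.      0.0101] [ 0.0042 -0.      0.0098]
0.55 [-0.    -0.105  0.   ] [0.003  0.     0.0103] [0.0041 0.     0.0099]
0.4 [ 0.    -0.122 -0.   ] [ 0.0029 -0.      0.0103] [ 0.0041 -0.      0.0099]
0.25 [-0.   -0.14 -0.  ] [0.0029 0.     0.0104] [0.0043 0.     0.0099]
0.12 [-0.    -0.105  0.   ] [ 0.0022 -0.      0.0089] [ 0.0031 -0.      0.0087]
0.03 [ 0.    -0.105 -0.   ] [0.0021 0.     0.0062] [0.0028 0.     0.006 ]
```

View pics/a5.png

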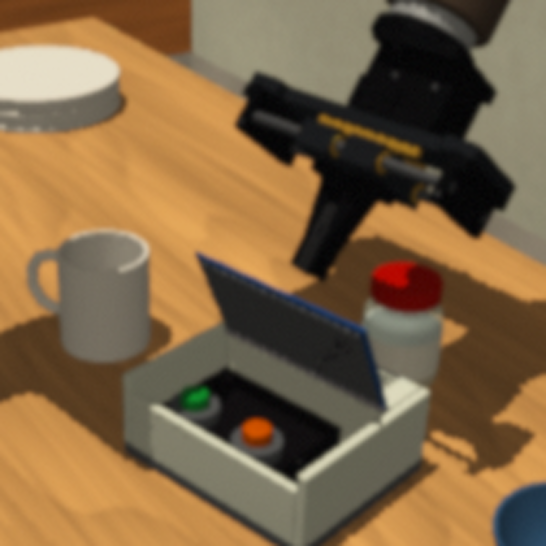

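The fingers are behind the open cover, clear of the jar. I'll push it along its arc.

>>> drive_tool --steps '[0,0.007,-0.002,0.0014,0.0008,0.0094,0,0,0,0,0.0014,0,0.0094,0,0,0,0,0.0014,0,0.0094,0,0,0,0,0.0021,0,0.0047,0,0,0,0,0.0021,0,0.0047,0,0,-0.018,0,0.0018,0,0.0049,0,0,-0.018,0,0.0018,0,0.0049,0]'

```text
time_s: 12.72
tcp_pos: [0.5492, -0.0854, 0.1347]
ee_rot: [[-0.768, -0.231, -0.597], [-0.182, 0.973, -0.142], [0.614, -0.0, -0.789]]
wrist_force: [2.8, -0.3, 1.3]
gripper_width: 0.004
gripper_force: 1.2
```

>>> drive_tool --steps '[0,-0.043,0,0.0018,0,0.005,0,0,-0.043,0,0.0018,0,0.005,0,0,-0.052,0,0.0018,0,0.005,0,0,-0.052,0,0.0018,0,0.005,0,0,-0.061,0,0.0018,0,0.005,0,0,-0.061,0,0.0018,0,0.005,0,0,0,0,0,0,0,0]'

```text
time_s: 13.3
tcp_pos: [0.5237, -0.0913, 0.1161]
ee_rot: [[-0.915, -0.23, -0.332], [-0.217, 0.973, -0.078], [0.341, 0.0, -0.94]]
wrist_force: [1.4, 1.9, 0.8]
gripper_width: 0.007
gripper_force: 0.9
```

```bash
cat >plan.py <<'E'
from h import *
from scipy.spatial.transform import Rotation as Ro
import sys
def pose(th,t):
    t=np.radians(t);z=-np.cos(t)*Z-np.sin(t)*X;R=np.c_[np.cross(Y,z),Y,z];return R,arc(th,.07,.0)-.019*z
s=r.sense();R,p=s['ee_rot'],s['tcp_pos']
tip=p+.019*R[:,2]-H;print('tip rel hinge',tip@X,tip@Y,tip[2],'F',s['wrist_force'],'tilt',np.degrees(np.arctan2(-R[:,2]@X,-R[2,2])))
for a in sys.argv[1:]:
    th,t=map(float,a.split(','))
    R2,p2=pose(th,t);print(th,Ro.from_matrix(R.T@R2).as_rotvec().round(3),(R.T@(p2-p)).round(4),(R2.T@(p2-p)).round(4));R,p=R2,p2
E
python3 plan.py .25,12 .12,6 0,0 -.07,0 -.105,0
```

```text
tip rel hinge -0.0622323637801478 0.00034162095882970243 0.030787158338602127 F [1.39264503 1.9279317  0.75338589] tilt 19.956375670074475
0.25 [ 0.    -0.139  0.   ] [ 0.0035 -0.0003  0.0123] [ 0.0052 -0.0003  0.0117]
0.12 [-0.    -0.105  0.   ] [ 0.0021 -0.      0.0092] [ 0.003  -0.      0.0089]
0.0 [ 0.    -0.105 -0.   ] [0.0019 0.     0.0085] [0.0028 0.     0.0083]
-0.07 [0. 0. 0.] [ 0.     -0.      0.0049] [ 0.     -0.      0.0049]
-0.105 [0. 0. 0.] [-0.0001 -0.      0.0024] [-0.0001 -0.      0.0024]
```

Tracking well, so on down to level.

>>> drive_tool --steps '[0,-0.07,0,0.0022,0,0.006,0,0,-0.07,0,0.0022,0,0.006,0,0,-0.0525,0,0.0013,0,0.0045,0,0,-0.0525,0,0.0013,0,0.0045,0,0,-0.0525,0,0.0012,0,0.0042,0,0,-0.0525,0,0.0012,0,0.0042,0,0,0,0,0,0,0,0]'

```text
time_s: 13.88
tcp_pos: [0.5089, -0.0947, 0.0884]
ee_rot: [[-0.973, -0.23, -0.002], [-0.23, 0.973, 0.0], [0.002, 0.001, -1.0]]
wrist_force: [0.3, 0.7, 3.1]
gripper_width: 0.005
gripper_force: 1.5
```

```bash
python3 plan.py  -.07,0 -.105,0
```

```text
tip rel hinge -0.07099393466307129 0.0004384357279475982 0.0018544579115395976 F [0.32107044 0.72305798 3.06713824] tilt 0.13522723228333547
-0.07 [ 0.001 -0.002  0.   ] [-0.001  -0.0004  0.0043] [-0.0009 -0.0004  0.0043]
-0.105 [0. 0. 0.] [-0.0001 -0.      0.0024] [-0.0001 -0.      0.0024]
```

>>> drive_tool --steps '[0,0,0,0,0,0.003,0,0,0,0,0,0,0.003,0,0,0,0,0,0,0.0015,0,0,0,0,0,0,0.0015,0,0,0,0,0,0,0,0,0,0,0,0,0,0,0]'

```text
time_s: 14.38
tcp_pos: [0.5094, -0.0948, 0.082]
ee_rot: [[-0.972, -0.233, -0.006], [-0.233, 0.972, -0.002], [0.007, -0.001, -1.0]]
wrist_force: [-9.5, 3.1, 30.0]
gripper_width: 0.001
gripper_force: 15.5
```

>>> drive_tool --steps '[0,0,0,0,0,0.001,0,0,0,0,0,0,0,0]'

```text
time_s: 14.55
tcp_pos: [0.5095, -0.0948, 0.0819]
ee_rot: [[-0.972, -0.233, -0.006], [-0.233, 0.972, -0.002], [0.006, -0.001, -1.0]]
wrist_force: [-11.4, 4.6, 35.6]
gripper_width: 0.003
gripper_force: 18.3
```

At the stop. I'll release upward and away, then check.

>>> drive_tool --steps '[0,0,0,0,0,-0.01,0,0,0,0,0,0,-0.04,0,0,0,0,0,0,-0.04,0,0,0,0,0,0,-0.04,0,0,0,0,0.03,0,-0.03,0,0,0,0,0.04,0,0,0,0,0,0,0.03,0,0,0,0,0,0,0,0,0,0,0,0,0,0,0,0,0]'

```text
time_s: 15.3
tcp_pos: [0.4119, -0.1177, 0.2372]
ee_rot: [[-0.973, -0.23, -0.006], [-0.23, 0.973, -0.0], [0.006, 0.001, -1.0]]
wrist_force: [0.6, 0.6, -0.0]
gripper_width: 0.006
gripper_force: 0.0
```

>>> drive_tool --steps '[0,0,0,0,0,0,0,0,0,0,0,0,0,0,0,0,0,0,0,0,0,0,0,0,0,0,0,0,0,0,0,0,0,0,0,0,0,0,0,0,0,0,0,0,0,0,0,0,0,0,0,0,0,0,0,0]'

```text
time_s: 15.97
tcp_pos: [0.4128, -0.1175, 0.237]
ee_rot: [[-0.973, -0.231, -0.005], [-0.231, 0.973, -0.0], [0.005, 0.001, -1.0]]
wrist_force: [0.9, -0.0, 0.5]
gripper_width: 0.008
gripper_force: 0.0
```

```bash
python3 -c "
from h import *
import cv2
cv2.imwrite('pics/a6.png',cv2.resize(r.capture('side')[120:340,190:460],None,fx=2.6,fy=2.6,interpolation=2));print(r.sense()['tcp_pos'],r.sense()['wrist_force'])"
```

```text
[ 0.41271085 -0.11751562  0.2370584 ] [-0.10226064 -0.19954375  0.53462155]
```

View pics/a6.png

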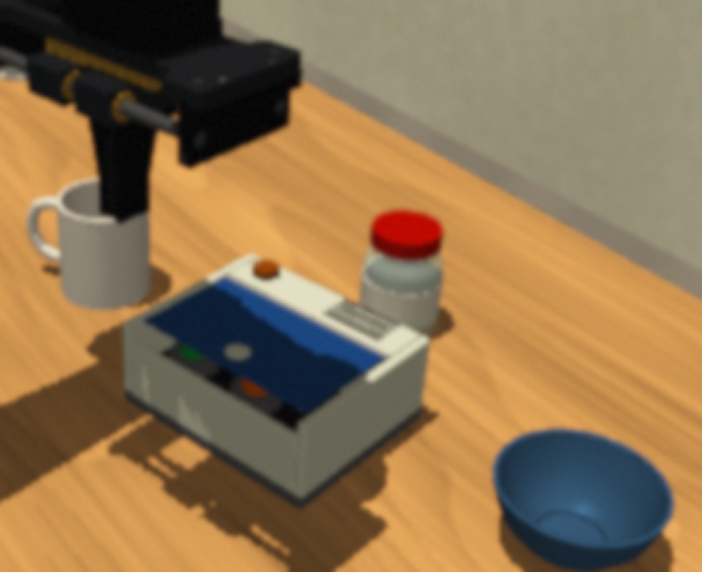

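The cover is latched flush (dot at crop (238,352)). The mug, jar and bowl are standing where they were, and the arm is clear.

```bash
python3 -c "
from station import r
print(r.finish_job())"
```

```text
the job is handed in; nothing more can be done
None
```

The console is reset and the job handed in at about 16 s: I sprang the cover open, pressed the green button to its stop and latched the cover flush again; orange, the mug, jar and bowl were not touched.

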